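# Lock the panel and hold the lamp over its joint

## Task

I want to check the joint of the wood panel in the jig: first turn the jig's red clamp knob clockwise until it clicks over into its locked position. Then pick the yellow-handled bar lamp up off the blue mat, carry it over the tool caddy without bumping the caddy or the jig or disturbing the other things, and hold it level about 15 mm above the joint line, centred on it and lengthwise along it. Finish while still holding the lamp there, still and not touching the panel: do not put it down or let go.

Things in the scene. Friction and masses are not known exactly. Their poses are not given: they have to be found in the camera images.
- jig: Grey jig fixed to the bench left or right of the caddy, base 260 x 130 x 15 mm; origin at its underside's centre, x along its length. On its +x part lies a panel 110 (x) x 98 mm, half light and half dark wood, top 45 mm above the bench, between low aluminium strips (up to 35 mm high). A red clamp knob stands 85 mm from centre towards -x, a 27 mm high steel pusher between knob and panel.
- joint_line (a point): Middle of the dark joint line on the panel's top face, 45 mm above the bench, where the light and the dark half meet; the line runs 110 mm along this point's x axis (the jig's x), z up. It is 55 mm from the jig's centre towards +x.
- lock (a joint): Angle of the red clamp knob, rad: 0 = open (start), growing clockwise seen from above to a stop at 1.2 = locked. Over-centre click: below 0.6 it springs back to 0, beyond 0.6 it snaps on to 1.2 and stays there. Its white mark starts at a red dot and ends at a green dot on the base. It takes about 0.14 N m at the start, less towards the middle.
- lock_grip (a point): Grip point of the red knob, on its vertical turning axis, 49 mm above the bench; z up. The grip is an upright red bar 44 mm long, 13 thick, 32 high (31 to 63 mm above the bench) along this point's x axis, which turns with the knob; when open it lies along the jig's x, white mark towards the panel. Below it a round black skirt 42 mm across.
- lamp: Loose bar lamp, 0.15 to 0.3 kg, standing lens down on the mat: black bar 134 (x) x 38 (y) x 30 mm high, yellow ends, white lens beneath; mid-top an upright yellow handle with black grip patches, 66 long (x), 20 thick (y), from 28 to 80 mm above the lens. Origin at the lens face's centre (underside), z up. Balanced about the handle.
- lamp_lens (a point): Centre of the lamp's lens face, its lowest surface; same point and axes as the lamp's origin.
- mat: Blue rubber mat, 200 (x) by 260 (y) by 3 mm, fixed to the bench; origin at the centre of its underside. The lamp, sanding block and tape measure stand on it side by side, 65 to 105 mm apart, in any order.
- caddy: Wooden tool caddy fixed to the bench between mat and jig, 300 mm (x) by 50 mm (y), box 75 mm high, with upright tool handles in it reaching up to 124 mm above the bench; origin at the centre of its underside.
- sanding_block: Cork sanding block, loose bystander, 110 x 50 x 24 mm on the mat; origin at its underside.
- tape_measure: Orange tape measure, loose bystander, 68 x 36 x 34 mm on the mat; origin at its underside.
- screw_jar: Amber glass jar with steel lid, loose bystander at the back, 64 mm across, 85 mm high; origin at its underside.
- paint_tin: Blue paint tin, loose bystander at the back, 80 mm across, 95 mm high; origin at its underside.
- pencil_mug: White mug, loose bystander at the back, 76 mm across, 90 mm high; origin at its underside.
- tape_roll: Green roll of tape, loose bystander at the back, 70 mm across, 25 mm high; origin at its underside.
Not all that is in view belongs to the job. Of the things like the lamp, leave any that is pink or purple; of the rest the larger one is meant.

How it is judged:
On the way, in this order (a step that is already met when the one before it is completed fails the run):
1. the clamp knob has clicked over into its locked position (value of joint lock above 1 rad), for 0.2 s.
2. then the lamp is lifted off the mat in the gripper (height (world z) of lamp_lens above 0.03 m and contact force between lamp and the fingers above 1 N), for 0.2 s.
At the end, for the whole second after the job is handed in: Knob beyond 1.0 rad; lamp held still in the fingers, lens 5 to 28 mm above the panel, within 15 mm along and 10 mm across of the joint line's middle, parallel to it within 8 degrees either way round, level within 8 degrees, touching only the robot; bystanders within 30 mm of their starts (value of joint lock above 1 rad and x of lamp_lens in the frame of joint_line between -0.015 and 0.015 m and y of lamp_lens in the frame of joint_line between -0.01 and 0.01 m and z of lamp_lens in the frame of joint_line between 0.005 and 0.028 m and angle between the x axis of lamp and the x axis of joint_line, either way round below 0.14 rad and angle between lamp's own z axis and vertical below 0.14 rad and contact force between lamp and the fingers above 1 N and contact force between lamp and jig below 0.05 N and linear speed of lamp below 0.02 m/s and angular speed of lamp below 0.15 rad/s and contact force between lamp and sanding_block below 0.05 N and contact force between lamp and tape_measure below 0.05 N and contact force between lamp and screw_jar below 0.05 N and contact force between lamp and paint_tin below 0.05 N and contact force between lamp and pencil_mug below 0.05 N and contact force between lamp and tape_roll below 0.05 N and contact force between lamp and caddy below 0.05 N and distance of each of sanding_block, tape_measure, screw_jar, paint_tin, pencil_mug, tape_roll from where it was at the start of the episode below 0.03 m); the arm keeps its last pose, push and grip.
It fails at once if the lamp bumps the jig or the panel (over 1.5 N) (contact force between lamp and jig above 1.5 N).
It fails at once if the lamp bumps the tool caddy (over 1.5 N) (contact force between lamp and caddy above 1.5 N).
It fails at once if a bystander is disturbed (moved over 30 mm) (distance of any of sanding_block, tape_measure, screw_jar, paint_tin, pencil_mug, tape_roll from where it was at the start of the episode above 0.03 m).
It also fails if it takes over 64 s, if anything falls off the work surface, if the arm or the gripper's body presses on something with over 40 N, if the wrist force passes 120 N, or if a joint passes its speed limit or range.

## Robot

A 6-joint arm with a two-finger parallel gripper is mounted at the origin on the work surface. World frame = base frame: x ahead of the robot, y to its left, z up, the work surface at z = 0. Lengths are in m, angles in rad, forces in N, time in s.
With the tool pointing down it reaches from about 0.4 to 0.825 m from the base axis. Payload 7 kg.
Tool frame: the origin (TCP) lies midway between the tips of the shut fingers; the grasp point (between the pads) lies 19 mm behind it; z points along the fingers, x is the direction in which the jaws open and shut, and the axes are right-handed (so a half turn about z gives the same grasp; the last joint's range is limited). The gripper opens to 88 mm and grips with 3 to 60 N. Pads are 19 mm wide; open, the fingers measure 130 mm over their backs; the gripper's body (78 mm by 193 mm) begins 47 mm behind the grasp point.
Start: joints at [1.589, 0.359, 0.012, 0, -1.224, -0.288], TCP at [0.18, 0.651, 0.227] pointing down, gripper open.
Joint ranges: [-3.07, 3.07], [-1.43, 2.12], [-1.02, 1.25], [-3.03, 1.67], [-3.05, -0], [-3.03, 3.03]. Speed limits (rad/s): [2.39, 2.39, 3.01, 3.14, 3.14, 3.14].

## Interface

Orientations are given as [roll, pitch, yaw] about the fixed x, y, z axes, in that order (R = Rz(yaw) Ry(pitch) Rx(roll)).
In Python, from station import arm, grab_frame, camera_params gives the robot as it stands.
- The arm moves only by the shell command python3 -m handwheel 'ROWS' [FORCE]. ROWS is JSON, a list that holds one entry, the list of rows, each a list of 5 numbers: the finger opening in m, from 0 to 0.0876, then the shift along the tool's x, y, z in m, then the turn about the tool's z in degrees. A call has 1 to 20 rows; each row is the pose to reach, as a shift and turn from the pose measured when the call began, along the tool's axes at that moment; what a row does not reach only later rows make up. A row lasts 1/12 s, in which the tool goes at most 41.7 mm and 7.16 degrees, less where a joint would pass 70% of its speed; a pose out of reach is approached as far as the arm can. A call with a gripper value outside its range is refused whole. The fingers move at their own pace and stop on an object; FORCE is the grip in N (left out, the last holds). Time passes only in rows, so rows that repeat a pose let the fingers close. It gives the time, the measured TCP pose, the force and the opening at its end, in the units of the state.
- arm.get_state(): the state, without advancing time (a new reading comes with each control period).
- grab_frame(name): name is "scene" or "top" or "wrist"; returns the picture (480x640x3 uint8, blue, green, red); there is no depth.
- camera_params(name): a dict with "intrinsics" (3x3 intrinsics, pixels), "k1" (the pictures are not rectified: a ray, as slopes to the right and down, at radius r is drawn at 1 + k1 r^2 times it, then the intrinsics apply), "R" (3x3) and "t" (3): a world point X has camera coordinates R X + t; the wrist camera has in their place "tool_from_camera" (4x4, takes a point from camera to tool coordinates, whose origin is the TCP and whose axes are the tool frame's). Camera axes: x right, y down, z forward; pixel columns grow to the right and rows downward; lengths in m; the calibration is good to about 2 mm. A picture is of the moment at which its call begins: read the wrist's pose just before it. camera_params takes no time and is no camera call.
- arm.job_done(): hands the job in, once; it reports no verdict.
The state is a dict: "t": time; "q": joint angles; "qd": joint speeds; "joint_efforts": joint torques, N m; "eef_pos": TCP position; "ee_rot": TCP orientation; "force": force on the tool from outside, world axes, zero at the start; "moment": the same for the moment, N m; "width": finger opening in m.
Only numpy, scipy, OpenCV 4.12 (cv2) and the standard library are available. Lean on these libraries where they do the work, as an engineer would, in place of code of your own. Each camera call takes 0.05 s, during which the arm holds its last target.

## Working session

There is one attempt and no reset: what is moved stays moved. The work goes in short steps, Python scripts to look and compute and a shell command to move; the robot and the scene stay as the last step left them, time stands still between calls to the robot, and variables do not carry over. Pictures are saved under pics/ and viewed, and the job is handed in when it is done.

```bash
ls; mkdir -p pics; cat > h.py <<'E'
import numpy as np,cv2
from station import arm,grab_frame,camera_params
from scipy.spatial.transform import Rotation as Ro
def cam(name):
    p=camera_params(name);K=np.array(p["intrinsics"]);k1=p["k1"]
    if "R" in p: R=np.array(p["R"]);t=np.array(p["t"]);c=-R.T@t;Rw=R.T
    else:
        T=np.array(p["tool_from_camera"]);s=arm.get_state()
        Rt=Ro.from_euler('xyz',s["ee_rot"]).as_matrix();Rw=Rt@T[:3,:3];c=Rt@T[:3,3]+np.array(s["eef_pos"])
    return K,k1,Rw,c
def ray(C,u,v):
    K,k1,Rw,c=C
    d=np.array([[k1,0,0,0]],float)
    p=cv2.undistortPointsIter(np.array([[[u,v]]],float),K,np.array([k1,0,0,0.]),None,None,(3,100,1e-12))[0,0]
    return c,Rw@np.array([p[0],p[1],1.])
def onplane(C,u,v,z):
    c,d=ray(C,u,v);return c+d*(z-c[2])/d[2]
def proj(C,X):
    K,k1,Rw,c=C
    x=Rw.T@(np.array(X,float)-c);s=x[:2]/x[2];s=s*(1+k1*s@s);return (K@np.array([*s,1]))[:2]
E
python3 - <<'E'
from h import *
s=arm.get_state();print(s)
for n in["scene","top","wrist"]:
    C=cam(n);cv2.imwrite(f"pics/{n}0.png",grab_frame(n));print(n,C[0].round(1).tolist(),C[1],C[2].round(3).tolist(),C[3].round(3))
E
```

```text
pics
{'t': 0.0, 'q': array([ 1.58907983e+00,  3.59359556e-01,  1.10744169e-02, -3.41126871e-04,
       -1.22411579e+00, -2.88098533e-01]), 'qd': array([ 0.00094691,  0.00066966, -0.00128852,  0.00072141, -0.00132883,
       -0.00067428]), 'joint_efforts': array([-9.13362837e-04, -5.82715023e+01,  2.93074107e+01,  6.99759588e+00,
        7.00330449e-03, -1.49781799e-04]), 'eef_pos': array([0.17982331, 0.65010005, 0.22564877]), 'ee_rot': array([-3.14144416e+00, -1.62959012e-03, -1.84072764e+00]), 'force': array([ 0.30444382, -0.08931508,  0.60064636]), 'moment': array([-0.01314568,  0.02055771,  0.00966091]), 'width': 0.08748952482959055}
scene [[608.8, 0.0, 307.9], [0.0, 608.8, 239.7], [0.0, 0.0, 1.0]] -0.18882719272863766 [[-0.718, 0.604, -0.348], [0.696, 0.616, -0.369], [-0.009, -0.507, -0.862]] [1.072 0.63  1.399]
top [[598.3, 0.0, 318.8], [0.0, 598.3, 230.8], [0.0, 0.0, 1.0]] -0.004251712497252258 [[-0.014, -0.998, 0.069], [-0.999, 0.016, 0.029], [-0.03, -0.069, -0.997]] [0.431 0.039 1.365]
wrist [[380.6, 0.0, 315.7], [0.0, 380.6, 236.3], [0.0, 0.0, 1.0]] -0.03193639554463019 [[-0.266, -0.929, -0.256], [-0.964, 0.256, 0.07], [0.0, 0.265, -0.964]] [0.249 0.632 0.384]
```

View pics/top0.png

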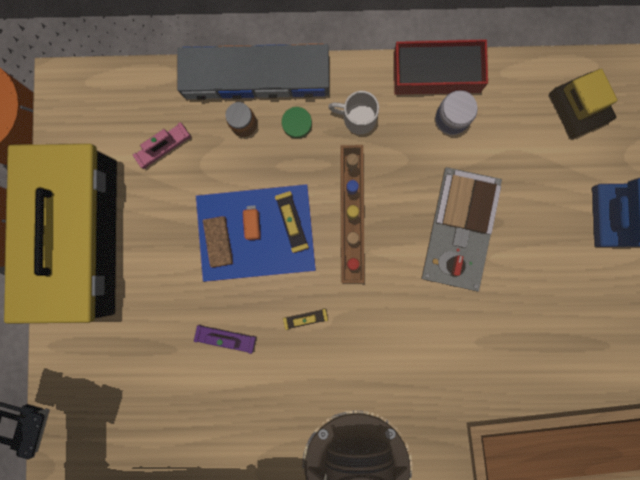

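View pics/scene0.png

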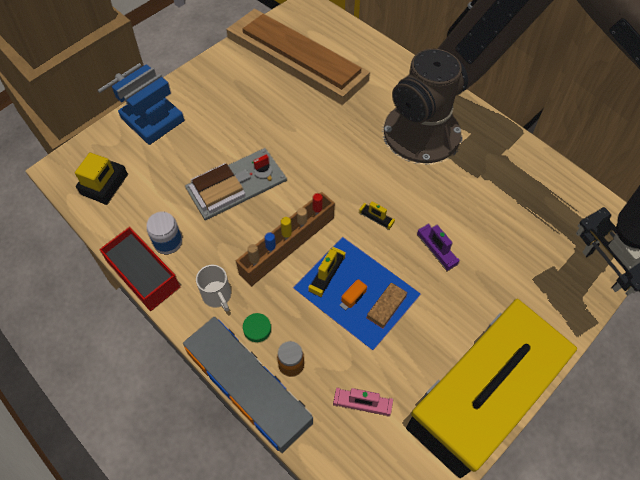

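View pics/wrist0.png

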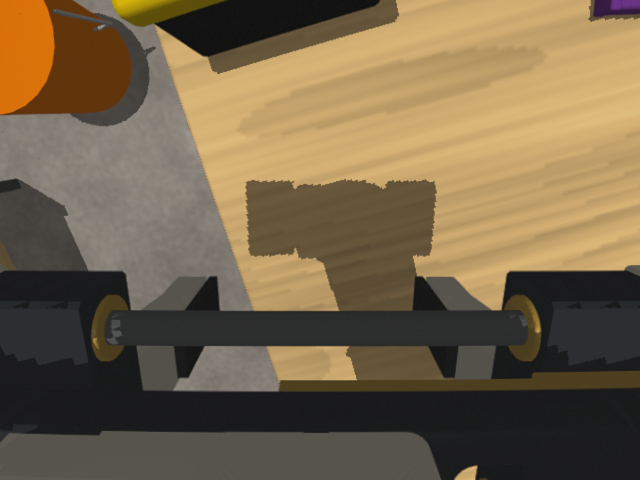

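The top view shows the yellow lamp on the mat around (291,221), the caddy around (352,215), and the jig around (463,230) with its knob near (456,264). A smaller yellow decoy sits at (307,319), and the pink and purple ones are elsewhere. Next I'll zoom in and measure.

```bash
cat > m.py <<'E'
from h import *
I=cv2.imread("pics/top0.png");C=cam("top");H=cv2.cvtColor(I,cv2.COLOR_BGR2HSV)
a=cv2.resize(I[155:305,180:320],None,fx=3.5,fy=3.5,interpolation=cv2.INTER_CUBIC)
b=cv2.resize(I[155:305,410:515],None,fx=3.5,fy=3.5,interpolation=cv2.INTER_CUBIC)
cv2.imwrite("pics/zoom.png",np.hstack([a,b])[:600,:800])
def blobs(m,amin=15):
    n,l,st,ce=cv2.connectedComponentsWithStats(m.astype(np.uint8))
    return [(st[i],ce[i],(l==i)) for i in range(1,n) if st[i][4]>=amin]
h,s,v=H[...,0],H[...,1],H[...,2]
print("yellow");
for st,ce,m in blobs((h>22)&(h<33)&(s>170)&(v>90)): print(st,ce.round(1),onplane(C,*ce,.03).round(3))
print("red")
for st,ce,m in blobs(((h<6)|(h>174))&(s>170)&(v>90)):print(st,ce.round(1),onplane(C,*ce,.063).round(4))
print("blue")
for st,ce,m in blobs((h>105)&(h<125)&(s>150),500):
    r=cv2.minAreaRect(np.argwhere(m)[:,::-1].astype(np.float32));print(r,onplane(C,*r[0],.003).round(3),[onplane(C,*p,.003)[:2].round(3).tolist() for p in cv2.boxPoints(r)])
print("grey jig")
m=(s<60)&(v>70);m[:160]=0;m[300:]=0;m[:,:415]=0;m[:,510:]=0
for st,ce,mm in blobs(m,30):
    r=cv2.minAreaRect(np.argwhere(mm)[:,::-1].astype(np.float32));print(st,r,[onplane(C,*p,.015)[:2].round(3).tolist() for p in cv2.boxPoints(r)])
E
python3 m.py
```

```text
yellow
red
blue
((239.5123291015625, 234.63525390625), (84.10771179199219, 78.9471664428711), 84.80557250976562) [0.52  0.26  0.003] [[0.61, 0.36], [0.623, 0.177], [0.431, 0.162], [0.417, 0.342]]
grey jig
[ 422  167   80  124 4165] ((461.9682922363281, 228.81463623046875), (59.226890563964844, 115.0314712524414), 12.094757080078125) [[0.413, -0.15], [0.667, -0.211], [0.636, -0.34], [0.384, -0.278]]
```

```bash
sleep 1
```

```text
(no output)
```

View pics/zoom.png

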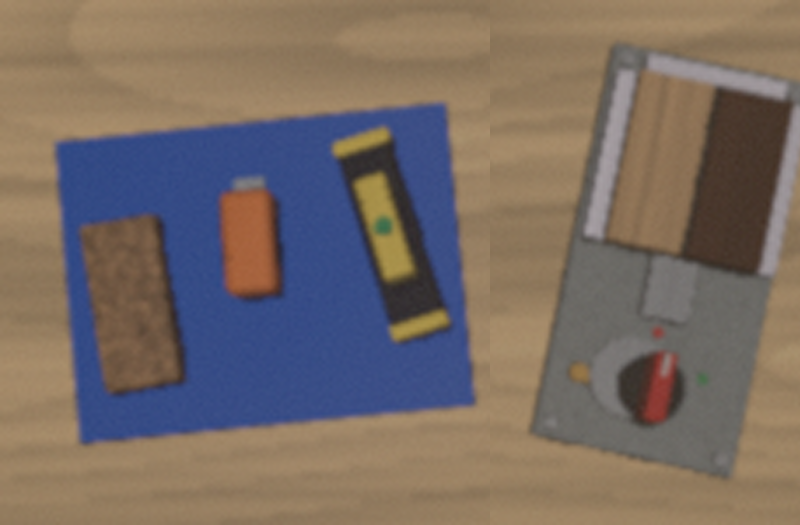

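The zoom shows the knob bar around (660,388), with its white mark pointing at the panel, and the joint line from (712,88) to (688,250). The lamp handle runs from about (368,178) to (402,278). I'll measure these with masks in both views.

```bash
cat > m2.py <<'E'
from h import *
T=cam("top");S=cam("scene")
def blobs(I,f,box,amin=10):
    H=cv2.cvtColor(I,cv2.COLOR_BGR2HSV).astype(int);h,s,v=H[...,0],H[...,1],H[...,2]
    m=f(h,s,v);k=np.zeros_like(m);x0,y0,x1,y1=box;k[y0:y1,x0:x1]=1;m=m&k
    n,l,st,ce=cv2.connectedComponentsWithStats(m.astype(np.uint8))
    out=[]
    for i in range(1,n):
        if st[i][4]>=amin:
            r=cv2.minAreaRect(np.argwhere(l==i)[:,::-1].astype(np.float32));out.append((st[i][4],ce[i],r))
    return out
def tri(p,q):
    c1,d1=ray(T,*p);c2,d2=ray(S,*q);d1/=np.linalg.norm(d1);d2/=np.linalg.norm(d2)
    A=np.stack([d1,-d2],1);x=np.linalg.lstsq(A,c2-c1,rcond=None)[0];a=c1+x[0]*d1;b=c2+x[1]*d2
    return (a+b)/2,np.linalg.norm(a-b)
red=lambda h,s,v:((h<8)|(h>172))&(s>150)&(v>80)
yel=lambda h,s,v:(h>18)&(h<35)&(s>140)&(v>100)
grn=lambda h,s,v:(h>50)&(h<85)&(s>80)
ora=lambda h,s,v:(h>3)&(h<17)&(s>150)&(v>90)
dark=lambda h,s,v:(v<75)
I0,I1=cv2.imread("pics/top0.png"),cv2.imread("pics/scene0.png")
Z=cv2.resize(I1[140:330,170:440],None,fx=2.9,fy=2.9,interpolation=cv2.INTER_CUBIC);cv2.imwrite("pics/zs.png",Z[:600,:800])
for nm,f,b0,b1 in[("red",red,(425,235,490,290),(240,140,290,190)),("yel",yel,(270,185,315,260),(300,240,355,300)),("grn",grn,(270,185,315,260),(300,240,355,300)),("dark",dark,(430,165,505,240),(180,160,260,215))]:
    print(nm)
    for n,I,C,b in(("T",I0,T,b0),("S",I1,S,b1)):
        for a,ce,r in blobs(I,f,b):
            print(n,a,ce.round(1),"rect",np.round(r[0],1),np.round(r[1],1),round(r[2],1),[onplane(C,*ce,z)[:2].round(4).tolist() for z in(.033,.045,.063,.083)])
E
python3 m2.py
```

```text
red
T 70 [457.4 267.6] rect [457.9 265.8] [ 5.3 17.3] 11.3 [[0.4374, -0.228], [0.4373, -0.2256], [0.4372, -0.222], [0.4371, -0.218]]
S 93 [260.7 161.1] rect [261. 161.] [ 8.  15.2] 63.4 [[0.4366, -0.2327], [0.4421, -0.2252], [0.4505, -0.2138], [0.4598, -0.2011]]
yel
T 30 [283.  195.4] rect [283.  195.5] [ 2.2 13. ] 71.6 [[0.6048, 0.1566], [0.6032, 0.1556], [0.6009, 0.154], [0.5983, 0.1522]]
T 70 [286.4 210.6] rect [286.8 211.3] [11.9  7.3] 73.3 [[0.5704, 0.1493], [0.5691, 0.1483], [0.5672, 0.1468], [0.5652, 0.1451]]
T 62 [291.9 227.3] rect [291.9 227.3] [11.4  7.9] 71.6 [[0.5326, 0.1372], [0.5317, 0.1363], [0.5303, 0.135], [0.5288, 0.1335]]
T 38 [299.8 247.4] rect [299.7 247.6] [ 2.8 14.2] 71.6 [[0.4872, 0.1202], [0.4867, 0.1195], [0.486, 0.1184], [0.4851, 0.1171]]
S 213 [329.5 258.5] rect [329.4 258.2] [13.2 30. ] 48.0 [[0.5203, 0.1246], [0.5251, 0.129], [0.5324, 0.1357], [0.5404, 0.1431]]
S 57 [315.4 288.7] rect [315.6 288.8] [14.3  4. ] 24.4 [[0.606, 0.1607], [0.6101, 0.1648], [0.6162, 0.171], [0.623, 0.1779]]
grn
S 11 [327.2 259.2] rect [327. 259.] [2.8 2.8] 45.0 [[0.5259, 0.122], [0.5307, 0.1265], [0.5379, 0.1332], [0.5459, 0.1406]]
dark
T 973 [479.8 207.7] rect [479.5 207.1] [21.3 50.1] 11.8 [[0.5695, -0.2815], [0.5683, -0.2786], [0.5664, -0.2743], [0.5643, -0.2695]]
S 542 [212.3 177.6] rect [212.3 177.6] [13.9 40.2] 63.4 [[0.5715, -0.2853], [0.5759, -0.2772], [0.5825, -0.2652], [0.5898, -0.2518]]
S 14 [257.2 169.1] rect [256.5 169.1] [5.7 3.1] 11.3 [[0.4623, -0.2186], [0.4676, -0.2111], [0.4757, -0.1999], [0.4846, -0.1875]]
S 16 [244.7 180.1] rect [244.6 180.2] [1.3 9.8] 66.8 [[0.5126, -0.2144], [0.5175, -0.207], [0.5248, -0.1959], [0.533, -0.1835]]
S 91 [236.8 203.3] rect [236.2 203.4] [ 1.8 51. ] 63.4 [[0.5787, -0.171], [0.583, -0.164], [0.5895, -0.1534], [0.5967, -0.1417]]
```

The two views agree well. Before moving I'll check how close the caddy's tool handles are to the lamp, because the gripper body may come near them.

```bash
cat > m3.py <<'E'
from m2 import *
print("----")
I0=cv2.imread("pics/top0.png");
cv2.imwrite("pics/zt.png",cv2.resize(I0[140:290,270:400],None,fx=4,fy=4,interpolation=cv2.INTER_CUBIC))
for uv in[(342,146),(362,146),(342,283),(364,283)]: print("caddy",uv,onplane(T,*uv,.075).round(3))
for uv in[(352,160),(352,187),(352,211),(353,239),(353,265)]: print("h",uv,onplane(T,*uv,.115).round(3))
# joint line & jig yaw from zoom picks
P=lambda x,y,z:onplane(T,410+(x-490)/3.5,155+y/3.5,z)
a,b=P(688,250,.045),P(713,88,.045);print("jl",a,b,(a+b)/2,np.degrees(np.arctan2(*(b-a)[1::-1])))
for q in[(612,44),(732,477),(532,433)]:print("jigc",P(*q,.015).round(4))
E
python3 m3.py|sed '1,/----/d'
```

```text
caddy (342, 146) [0.705 0.023 0.075]
caddy (362, 146) [ 0.705 -0.021  0.075]
caddy (342, 283) [0.408 0.028 0.075]
caddy (364, 283) [ 0.407 -0.019  0.075]
h (352, 160) [0.667 0.003 0.115]
h (352, 187) [0.609 0.004 0.115]
h (352, 211) [0.559 0.005 0.115]
h (353, 239) [0.5   0.004 0.115]
h (353, 265) [0.445 0.005 0.115]
jl [ 0.52738716 -0.24826256  0.045     ] [ 0.62966792 -0.26709779  0.045     ] [ 0.57852754 -0.25768017  0.045     ] -10.434246194649743
jigc [ 0.6641 -0.21    0.015 ]
jigc [ 0.3841 -0.2782  0.015 ]
jigc [ 0.4138 -0.152   0.015 ]
```

View pics/zs.png

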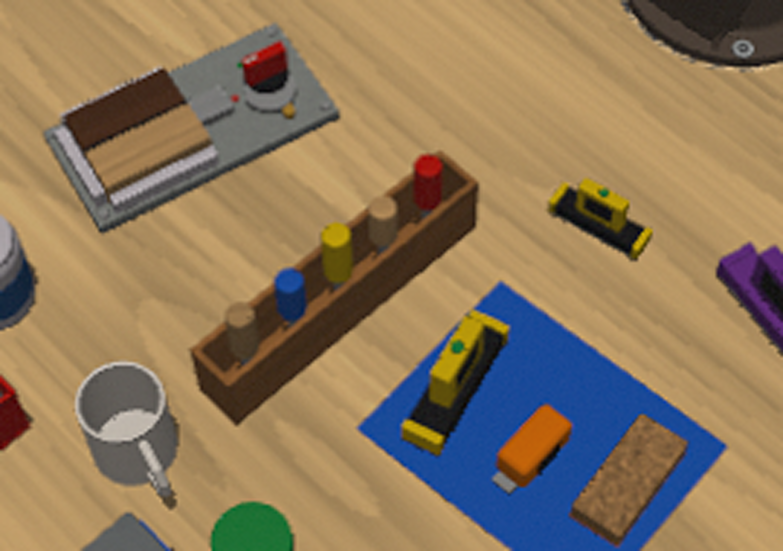

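```bash
cat > w.py <<'E'
import sys
from h import *
# usage: w.py x,y,z,yawdeg ...  -> shifts in tool axes, turn about tool z
s=arm.get_state();p=np.array(s["eef_pos"]);R=Ro.from_euler('xyz',s["ee_rot"]).as_matrix()
print("t",round(s["t"],2),p.round(4),np.degrees(s["ee_rot"]).round(2),"F",s["force"].round(2),"M",s["moment"].round(3),"w",round(s["width"],4),"q6",round(s["q"][5],2))
yaw=np.degrees(s["ee_rot"][2])
for a in sys.argv[1:]:
    x,y,z,w=map(float,a.split(","));print((R.T@(np.array([x,y,z])-p)).round(4),"turn",round((yaw-w+180)%360-180,2))
E
python3 w.py 0.42,0.5,0.26,-103 0.55,0.1,0.26,-103 0.44,-0.224,0.22,-103
```

```text
t 0.15 [0.1799 0.6502 0.2259] [-1.7999e+02 -7.0000e-02 -1.0546e+02] F [-0.59 -0.39 -0.49] M [ 0.044 -0.031  0.014] w 0.0875 q6 -0.29
[ 0.0808 -0.2715 -0.034 ] turn -2.46
[ 0.4316 -0.5034 -0.0335] turn -2.46
[ 0.7732 -0.4838  0.0069] turn -2.46
```

```bash
python3 -m handwheel '[[[0.05,0.01,-0.03,-0.01,0],[0.05,0.02,-0.07,-0.03,0],[0.05,0.03,-0.11,-0.034,-1],[0.05,0.045,-0.15,-0.034,-1],[0.05,0.055,-0.19,-0.034,-2],[0.05,0.07,-0.23,-0.034,-2.5],[0.05,0.08,-0.27,-0.034,-2.5],[0.05,0.115,-0.29,-0.034,-2.5],[0.05,0.15,-0.315,-0.034,-2.5],[0.05,0.185,-0.34,-0.034,-2.5],[0.05,0.22,-0.36,-0.034,-2.5],[0.05,0.255,-0.385,-0.034,-2.5],[0.05,0.29,-0.41,-0.034,-2.5],[0.05,0.325,-0.43,-0.034,-2.5],[0.05,0.36,-0.455,-0.034,-2.5],[0.05,0.395,-0.48,-0.034,-2.5],[0.05,0.43,-0.5,-0.034,-2.5],[0.05,0.43,-0.5,-0.034,-2.5]]]' 20; python3 w.py 0.44,-0.224,0.17,-103
```

```text
t: 1.65
eef_pos: [0.5476, 0.0975, 0.2603]
ee_rot: [3.141, -0.002, -1.801]
force: [-0.5, 0.1, 0.6]
width: 0.0496
t 1.65 [0.5476 0.0975 0.2603] [ 1.7999e+02 -1.4000e-01 -1.0317e+02] F [-0.55  0.05  0.64] M [ 0.106 -0.    -0.021] w 0.0496 q6 0.81
[0.3374 0.0315 0.0911] turn -0.17
```

```bash
python3 -m handwheel '[[[0.05,0.03,0.003,0,0],[0.05,0.07,0.006,0,0],[0.05,0.11,0.01,0,0],[0.05,0.15,0.014,0,0],[0.05,0.19,0.018,0,0],[0.05,0.23,0.022,0.01,0],[0.05,0.27,0.026,0.03,0],[0.05,0.31,0.03,0.06,0],[0.05,0.337,0.031,0.09,0],[0.05,0.337,0.031,0.09,0],[0.05,0.337,0.031,0.09,0]]]'; python3 - <<'E'
from h import *
C=cam("wrist");I=grab_frame("wrist");cv2.imwrite("pics/w1.png",I)
print(proj(C,[.442,-.225,.063]),proj(C,[.578,-.257,.045]),C[3])
E
```

```text
t: 2.57
eef_pos: [0.4379, -0.2251, 0.1685]
ee_rot: [3.136, -0.003, -1.804]
force: [-0.0, -0.1, -0.4]
width: 0.05
[315.35806633 228.55704492] [314.96261478  19.31522671] [ 0.50844448 -0.24058722  0.32629387]
```

View pics/w1.png

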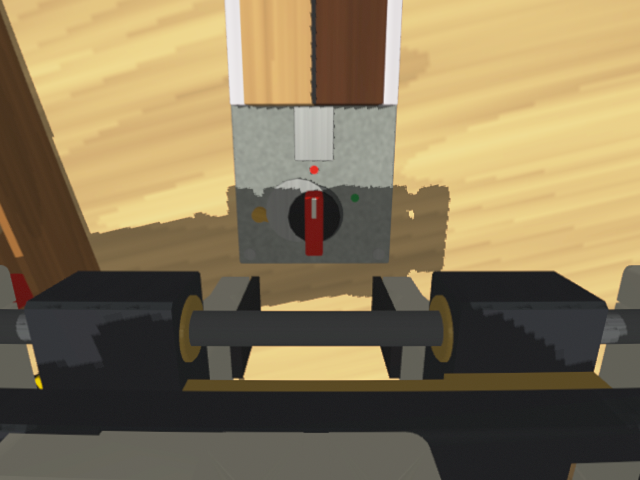

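The wrist view shows the bar top centred near (314,215), the joint line meeting the panel edge at (314,103), and the bar aligned with the image's vertical. Now the exact values.

```bash
python3 - <<'E'
from h import *
C=cam("wrist");I=cv2.imread("pics/w1.png")
cv2.imwrite("pics/w1z.png",cv2.resize(I[90:270,225:410],None,fx=3.3,fy=3.3,interpolation=cv2.INTER_CUBIC))
a,b=onplane(C,313.5,101,.045),onplane(C,315,3,.045);print("joint dir",np.degrees(np.arctan2(*(b-a)[1::-1])),a)
for l in(((230.5,104),(239,262)),((396.5,104),(390,262))):
    p,q=[onplane(C,*x,.015) for x in l];print("edge",p,q,np.degrees(np.arctan2(*(p-q)[1::-1])))
for uv in((315,193),(314,235),(305,192),(323,192)):print(onplane(C,*uv,.063).round(4))
print("skirt",onplane(C,315,215,.031))
E
```

```text
joint dir -14.261086546370834 [ 0.5296855  -0.24336223  0.045     ]
edge [ 0.54468911 -0.18004206  0.015     ] [ 0.41751034 -0.14988558  0.015     ] -13.339542744204316
edge [ 0.5148725  -0.30650828  0.015     ] [ 0.38723792 -0.27798865  0.015     ] -12.595690781027235
[ 0.4686 -0.23    0.063 ]
[ 0.439  -0.2223  0.063 ]
[ 0.4709 -0.2234  0.063 ]
[ 0.468  -0.2356  0.063 ]
skirt [ 0.44641111 -0.22477391  0.031     ]
```

View pics/w1z.png

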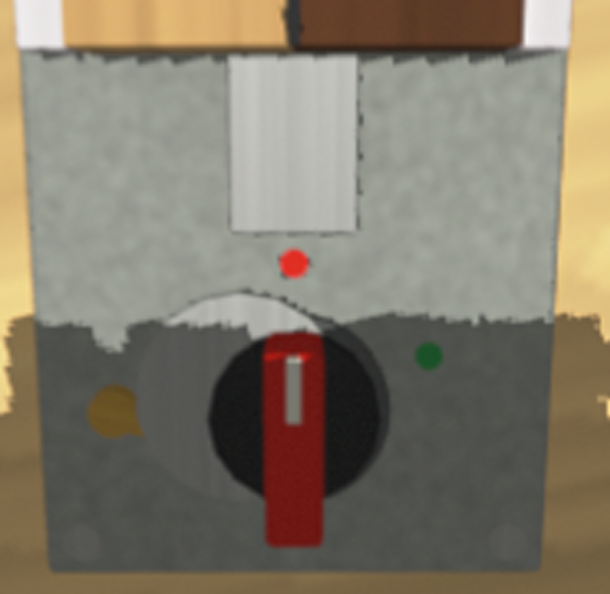

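```bash
python3 w.py 0.4445,-0.2245,0.034,-103.1
```

```text
t 2.62 [ 0.4395 -0.2245  0.1702] [ 1.7984e+02 -1.6000e-01 -1.0330e+02] F [-0.37 -0.06  0.44] M [-0.014 -0.082  0.023] w 0.0497 q6 1.41
[-0.0015 -0.0052  0.1362] turn -0.2
```

```bash
python3 -m handwheel '[[[0.05,-0.001,-0.005,0.03,0],[0.05,-0.001,-0.005,0.065,0],[0.05,-0.001,-0.005,0.095,0],[0.05,-0.001,-0.005,0.115,0],[0.05,-0.001,-0.005,0.128,0],[0.05,-0.001,-0.005,0.136,0],[0.05,-0.001,-0.005,0.136,0],[0.05,-0.001,-0.005,0.136,0],[0.0,-0.001,-0.005,0.136,0],[0.0,-0.001,-0.005,0.136,0],[0.0,-0.001,-0.005,0.136,0],[0.0,-0.001,-0.005,0.136,0],[0.0,-0.001,-0.005,0.136,0],[0.0,-0.001,-0.005,0.136,0]]]' 25; python3 w.py; python3 -c "
from h import *
cv2.imwrite('pics/w2.png',grab_frame('wrist'))"
```

```text
t: 3.78
eef_pos: [0.4443, -0.225, 0.0345]
ee_rot: [3.139, -0.003, -1.803]
force: [0.0, 0.1, 0.7]
width: 0.0157
t 3.78 [ 0.4443 -0.225   0.0345] [ 1.7987e+02 -1.6000e-01 -1.0331e+02] F [0.05 0.15 0.69] M [-0.022 -0.014  0.023] w 0.0157 q6 1.41
```

View pics/w2.png

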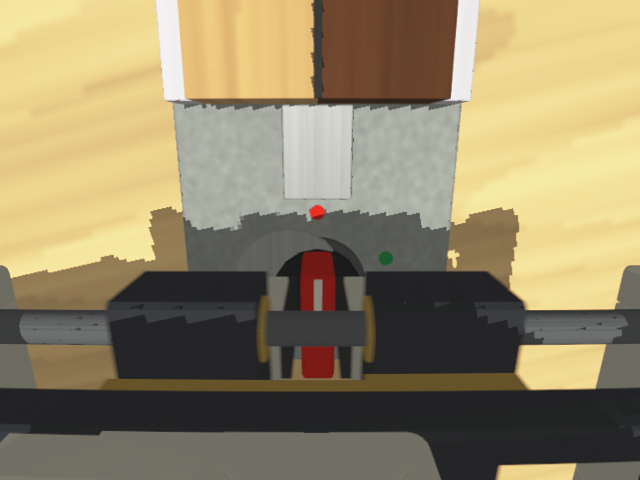

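The fingers are still closing around the bar, which is centred at column 318. I'll let them close, then turn clockwise.

```bash
python3 -m handwheel '[[[0.0,0,0,0,0],[0.0,0,0,0,0],[0.0,0,0,0,0],[0.0,0,0,0,0],[0.0,0,0,0,5],[0.0,0,0,0,11],[0.0,0,0,0,18],[0.0,0,0,0,25],[0.0,0,0,0,32],[0.0,0,0,0,39],[0.0,0,0,0,46],[0.0,0,0,0,53],[0.0,0,0,0,60],[0.0,0,0,0,66],[0.0,0,0,0,68],[0.0,0,0,0,68],[0.0,0,0,0,68],[0.0,0,0,0,68]]]' 40; python3 w.py; python3 -c "
from h import *
cv2.imwrite('pics/w3.png',grab_frame('wrist'))"
```

```text
t: 5.33
eef_pos: [0.4431, -0.2265, 0.0345]
ee_rot: [-3.139, -0.006, -2.99]
force: [-2.3, -9.6, 1.6]
width: 0.0128
t 5.33 [ 0.4431 -0.2265  0.0345] [-179.83   -0.33 -171.3 ] F [-2.32 -9.62  1.65] M [-3.414  0.774 -0.164] w 0.0128 q6 0.22
```

View pics/w3.png

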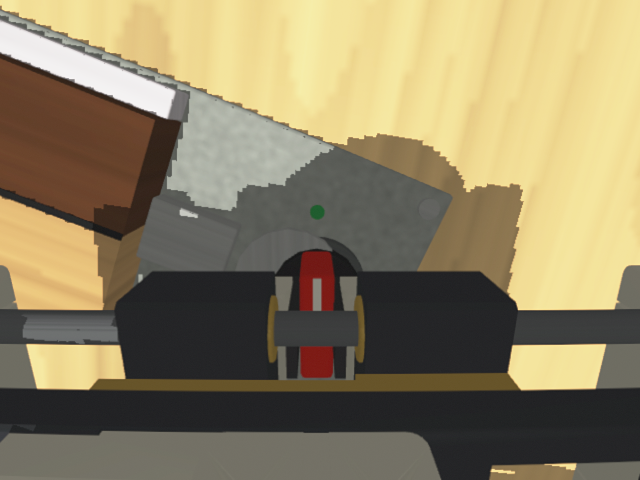

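The mark now points at the green dot at (317,212). I'll release and rise straight up.

```bash
python3 -m handwheel '[[[0.05,0,0,0,0],[0.05,0,0,0,0],[0.05,0,0,0,0],[0.05,0,0,0,0],[0.05,0,0,0,0],[0.05,0,0,-0.02,0],[0.05,0,0,-0.05,0],[0.05,0,0,-0.09,0],[0.05,0,0,-0.13,0],[0.05,0,0,-0.17,0],[0.05,0,0,-0.21,0],[0.05,0,0,-0.22,0],[0.05,0,0,-0.22,0]]]' 20; python3 w.py 0.547,0.139,0.25,-72.6; python3 -c "
from h import *
cv2.imwrite('pics/w4.png',grab_frame('wrist'))"
```

```text
t: 6.47
eef_pos: [0.4463, -0.2259, 0.2588]
ee_rot: [-3.136, 0.002, -2.989]
force: [-0.0, 0.4, -0.0]
width: 0.0497
t 6.47 [ 0.4463 -0.2259  0.2588] [-1.7969e+02  1.0000e-01 -1.7127e+02] F [-0.04  0.39 -0.04] M [ 0.135 -0.07  -0.003] w 0.0497 q6 0.22
[-0.155   0.3455  0.0072] turn -98.67
```

View pics/w4.png

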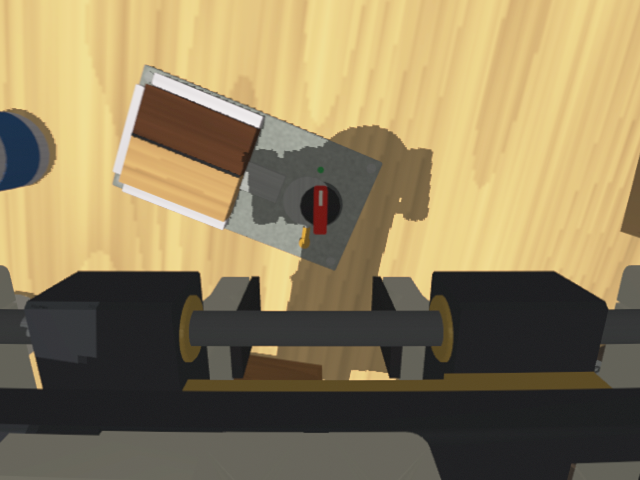

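The knob stays locked, with its mark at the green dot. The whole joint line is visible from (131,135) to (241,176), so I'll measure it here.

```bash
python3 - <<'E'
from h import *
C=cam("wrist");I=cv2.imread("pics/w4.png")
cv2.imwrite("pics/w4z.png",cv2.resize(I[60:280,105:390],None,fx=2.7,fy=2.7,interpolation=cv2.INTER_CUBIC))
a,b=onplane(C,242,176,.045),onplane(C,132,135,.045);print(a,b,(a+b)/2,np.linalg.norm(b-a),np.degrees(np.arctan2(*(b-a)[1::-1])))
for uv in((335,269),(381,162),(149,66)):print(onplane(C,*uv,.015).round(4))
E
```

```text
[ 0.52019142 -0.24402806  0.045     ] [ 0.62767519 -0.26698286  0.045     ] [ 0.5739333  -0.25550546  0.045     ] 0.10990761023146015 -12.055284612012196
[ 0.4123 -0.153   0.015 ]
[ 0.3846 -0.2762  0.015 ]
[ 0.6273 -0.3334  0.015 ]
```

View pics/w4z.png

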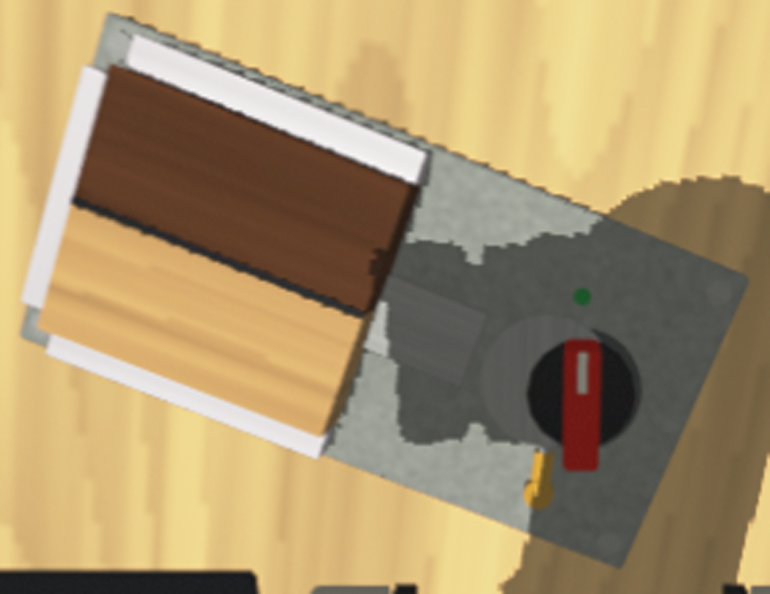

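```bash
python3 -m handwheel '[[[0.05,-0.01,0.02,0,-5],[0.05,-0.025,0.055,0,-12],[0.05,-0.04,0.09,0,-19],[0.05,-0.055,0.125,0,-26],[0.05,-0.07,0.16,0,-33],[0.05,-0.085,0.195,0,-40],[0.05,-0.1,0.23,0,-47],[0.05,-0.12,0.265,0,-54],[0.05,-0.135,0.3,0,-61],[0.05,-0.155,0.345,0,-68],[0.05,-0.155,0.345,0.007,-75],[0.05,-0.155,0.345,0.007,-82],[0.05,-0.155,0.345,0.007,-89],[0.05,-0.155,0.345,0.007,-96],[0.05,-0.155,0.345,0.007,-98.5],[0.05,-0.155,0.345,0.007,-98.5],[0.05,-0.155,0.345,0.007,-98.5]]]'; python3 w.py; python3 -c "
from h import *
C=cam('wrist')
cv2.imwrite('pics/w5.png',grab_frame('wrist'));print(proj(C,[.547,.139,.083]))"
```

```text
t: 7.93
eef_pos: [0.5456, 0.1389, 0.2465]
ee_rot: [3.137, -0.004, -1.272]
force: [0.9, 0.4, 0.4]
width: 0.0501
t 7.93 [0.5456 0.1389 0.2465] [179.76  -0.22 -72.9 ] F [0.89 0.35 0.4 ] M [-0.043 -0.009 -0.051] w 0.0501 q6 1.27
[316.44167251 215.52104569]
```

View pics/w5.png

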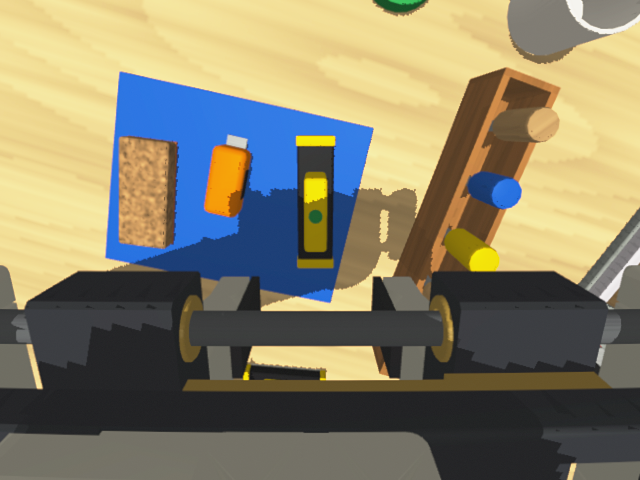

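The lamp handle's green dot is at (315.5,216.5), matching the prediction of (316.4,215.5), and the handle is upright in the image. I'll descend to TCP z of about 0.054 and grip.

```bash
python3 w.py 0.547,0.139,0.054,-72.8;  python3 -m handwheel '[[[0.05,0,-0.001,0.03,0],[0.05,0,-0.001,0.065,0],[0.05,0,-0.001,0.1,0],[0.05,0,-0.001,0.13,0],[0.05,0,-0.001,0.155,0],[0.05,0,-0.001,0.175,0],[0.05,0,-0.001,0.188,0],[0.05,0,-0.001,0.193,0],[0.05,0,-0.001,0.193,0],[0.05,0,-0.001,0.193,0]]]' 30; python3 w.py; python3 -c "
from h import *
cv2.imwrite('pics/w6.png',grab_frame('wrist'))"
```

```text
t 7.98 [0.5457 0.1389 0.2467] [179.79  -0.21 -72.91] F [ 0.22 -0.41 -0.59] M [-0.062 -0.053  0.049] w 0.05 q6 1.27
[-0.0005 -0.002   0.1927] turn -0.11
t: 8.82
eef_pos: [0.5465, 0.1383, 0.0541]
ee_rot: [3.138, -0.004, -1.273]
force: [-0.4, -0.0, 0.3]
width: 0.0497
t 8.82 [0.5465 0.1383 0.0541] [179.8   -0.22 -72.94] F [-0.39 -0.04  0.27] M [-0.071 -0.101  0.005] w 0.0497 q6 1.27
```

View pics/w6.png

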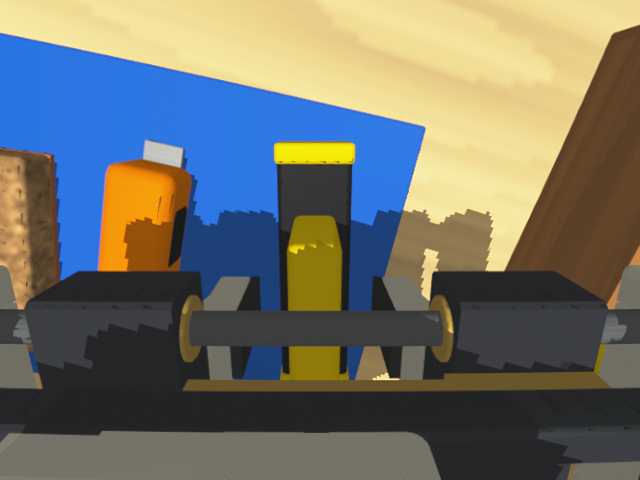

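The handle is centred between the fingers at column 315. Closing, then lifting gently.

```bash
python3 -m handwheel '[[[0.0,0,0,0,0],[0.0,0,0,0,0],[0.0,0,0,0,0],[0.0,0,0,0,0],[0.0,0,0,0,0],[0.0,0,0,0,0],[0.0,0,0,0,0],[0.0,0,0,0,0],[0.0,0,0,-0.005,0],[0.0,0,0,-0.015,0],[0.0,0,0,-0.03,0],[0.0,0,0,-0.05,0],[0.0,0,0,-0.075,0],[0.0,0,0,-0.105,0],[0.0,0,0,-0.135,0],[0.0,0,0,-0.16,0],[0.0,0,0,-0.175,0],[0.0,0,0,-0.18,0],[0.0,0,0,-0.18,0],[0.0,0,0,-0.18,0]]]' 40; python3 w.py 0.55,0.0,0.235,-88 0.578,-0.256,0.235,-102.8; python3 -c "
from h import *
cv2.imwrite('pics/w7.png',grab_frame('wrist'));cv2.imwrite('pics/s7.png',grab_frame('scene'))"
```

```text
t: 10.53
eef_pos: [0.5464, 0.1391, 0.2339]
ee_rot: [3.138, -0.003, -1.273]
force: [-0.9, 0.1, -3.0]
width: 0.0198
t 10.53 [0.5464 0.1391 0.2339] [179.8   -0.19 -72.94] F [-0.85  0.05 -3.  ] M [-0.021  0.022 -0.013] w 0.0198 q6 1.27
[ 0.134   0.0373 -0.0006] turn 15.06
[0.387  0.0856 0.0004] turn 29.86
```

View pics/w7.png

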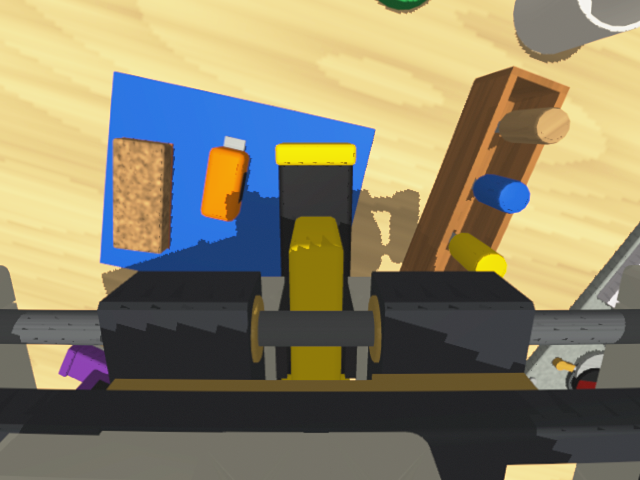

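View pics/s7.png

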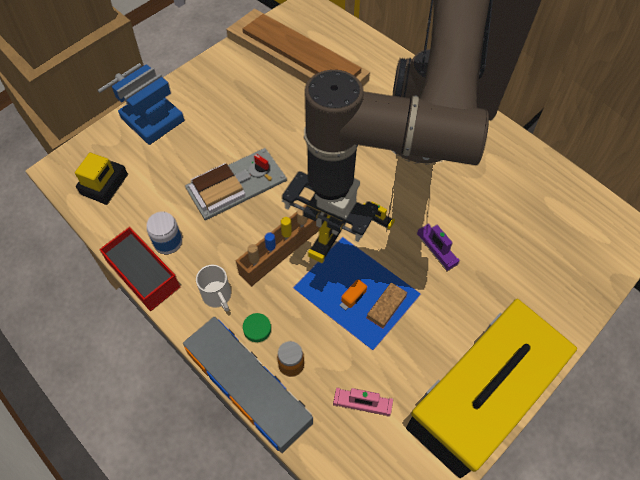

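The lamp is held level with its lens about 0.18 m up (TCP minus 0.051), well above the 0.124 m tool handles. Carrying it across and turning as I go.

```bash
python3 -m handwheel '[[[0.0,0.005,0.001,0,0],[0.0,0.02,0.004,0,1],[0.0,0.04,0.009,0,2],[0.0,0.065,0.014,0,4],[0.0,0.09,0.02,0,6],[0.0,0.115,0.025,0,8],[0.0,0.14,0.031,0,10],[0.0,0.165,0.037,0,12],[0.0,0.19,0.042,0,14],[0.0,0.215,0.047,0,16],[0.0,0.24,0.053,0,18],[0.0,0.265,0.059,0,20],[0.0,0.29,0.064,0,22],[0.0,0.315,0.07,0,24],[0.0,0.34,0.075,0,26],[0.0,0.36,0.08,0,28],[0.0,0.375,0.083,0,29],[0.0,0.387,0.086,0,30],[0.0,0.387,0.086,0,30],[0.0,0.387,0.086,0,30]]]' 40; python3 w.py 0.578,-0.256,0.15,-102.8; python3 -c "
from h import *
cv2.imwrite('pics/w8.png',grab_frame('wrist'));cv2.imwrite('pics/s8.png',grab_frame('scene'));cv2.imwrite('pics/t8.png',grab_frame('top'))"
```

```text
t: 12.3
eef_pos: [0.577, -0.2568, 0.2339]
ee_rot: [3.137, -0.006, -1.798]
force: [-0.2, 0.8, -3.0]
width: 0.0198
t 12.3 [ 0.577  -0.2568  0.2339] [ 179.75   -0.34 -103.  ] F [-0.15  0.77 -3.02] M [ 0.066 -0.016  0.017] w 0.0198 q6 1.45
[-0.0015 -0.0012  0.0839] turn -0.2
```

View pics/w8.png

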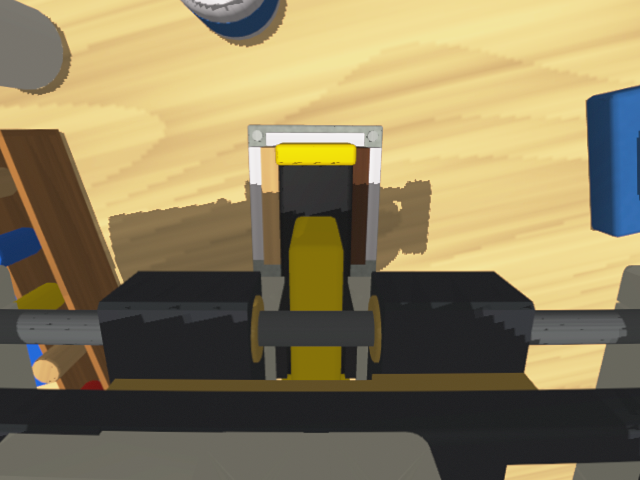

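View pics/s8.png

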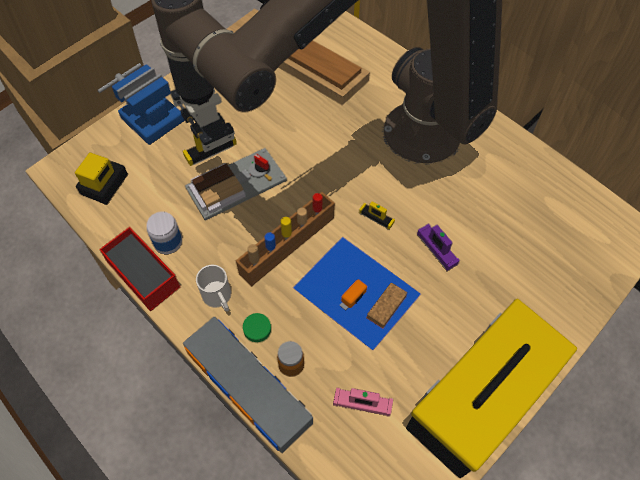

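The lamp sits centred over the panel, with light strips of roughly equal width on both sides in the wrist view. I'll cross-check against the jig's far corners at (249,125) and (382,125).

```bash
python3 - <<'E'
from h import *
C=cam("wrist")
a,b=onplane(C,248.5,125,.015),onplane(C,382.5,125,.015);m=(a+b)/2;d=np.cross([0,0,1],(b-a)/np.linalg.norm(b-a));print(a,b,np.linalg.norm(b-a),"yaw",np.degrees(np.arctan2(d[1],d[0])),"joint",m-.075*d)
# lamp far top edge (z=lens+~.03): handle grip; far end of the lamp top
for z in(.183+.024,.183+.03):
    p=[onplane(C,u,v,z) for u,v in((277,143),(355,143))];q=(p[0]+p[1])/2;s=arm.get_state();print("lamp end width",np.linalg.norm(p[0]-p[1]),"dist TCP",np.linalg.norm((q-s["eef_pos"])[:2]),"yaw", np.degrees(np.arctan2(*(q-s["eef_pos"])[1::-1])))
I=cv2.imread("pics/t8.png");cv2.imwrite("pics/t8z.png",cv2.resize(I[150:310,400:540],None,fx=3.7,fy=3.7))
E
```

```text
[ 0.66683673 -0.21024996  0.015     ] [ 0.6383648 -0.3351447  0.015    ] 0.12809896850368213 yaw -12.842107067892735 joint [ 0.5794768  -0.25602745  0.015     ]
lamp end width 0.037064137343418076 dist TCP 0.06614239492495941 yaw -12.271719872058267
lamp end width 0.03586668607812511 dist TCP 0.0663254651869598 yaw -12.245141330289908
```

View pics/t8z.png

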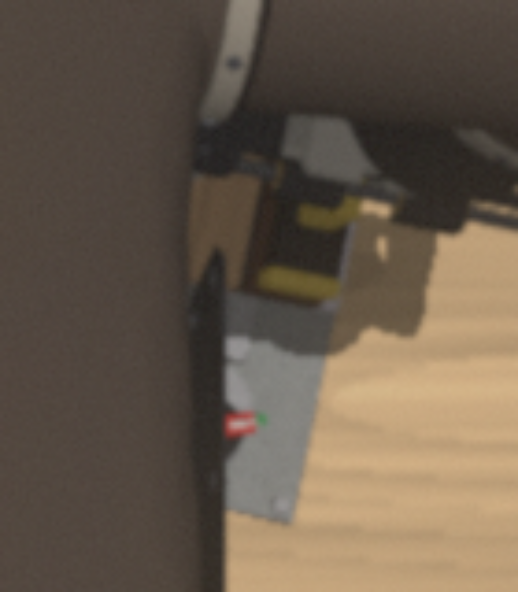

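The estimates agree: the joint is at about (0.579, -0.256) with yaw about -12.8°. Now a smooth descent to lens z of about 0.062 (TCP about 0.113).

```bash
python3 -m handwheel '[[[0.0,-0.001,-0.001,0.01,0],[0.0,-0.001,-0.001,0.025,0],[0.0,-0.001,-0.001,0.04,0],[0.0,-0.001,-0.001,0.055,0],[0.0,-0.001,-0.001,0.07,0],[0.0,-0.001,-0.001,0.083,0],[0.0,-0.001,-0.001,0.094,0],[0.0,-0.001,-0.001,0.103,0],[0.0,-0.001,-0.001,0.11,0],[0.0,-0.001,-0.001,0.115,0],[0.0,-0.001,-0.001,0.118,0],[0.0,-0.001,-0.001,0.12,0],[0.0,-0.001,-0.001,0.12,0],[0.0,-0.001,-0.001,0.12,0],[0.0,-0.001,-0.001,0.12,0]]]' 40; python3 w.py 0.579,-0.256,0.113,-102.8; python3 -c "
from h import *
I=grab_frame('scene');cv2.imwrite('pics/w9.png',grab_frame('wrist'));cv2.imwrite('pics/s9.png',cv2.resize(I[80:280,150:400],None,fx=3,fy=3));cv2.imwrite('pics/s9f.png',I)"
```

```text
t: 13.7
eef_pos: [0.5784, -0.2556, 0.1153]
ee_rot: [3.14, -0.006, -1.796]
force: [-0.2, 0.3, -2.4]
width: 0.0196
t 13.7 [ 0.5784 -0.2556  0.1153] [ 179.88   -0.33 -102.88] F [-0.18  0.27 -2.36] M [ 0.022 -0.022 -0.003] w 0.0196 q6 1.45
[ 0.0003 -0.0007  0.0023] turn -0.08
```

View pics/w9.png

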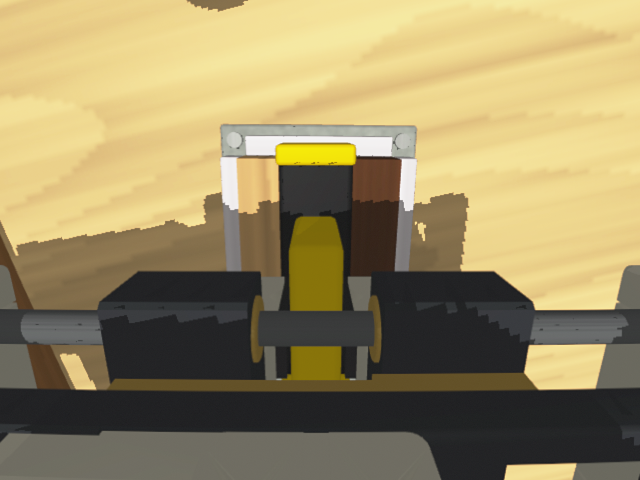

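View pics/s9.png

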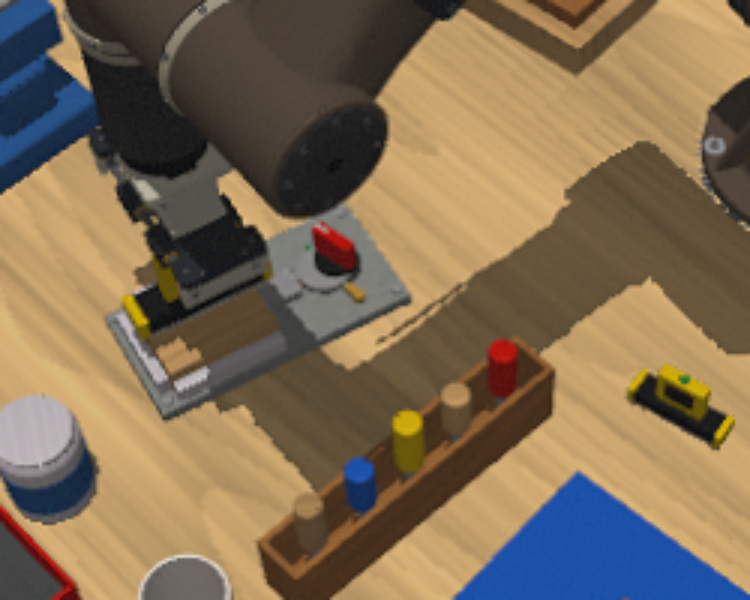

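```bash
python3 - <<'E'
from h import *
C=cam("wrist")
a,b=onplane(C,220.5,125,.015),onplane(C,416,125,.015);m=(a+b)/2;d=np.array([np.cos(np.radians(-12.8)),np.sin(np.radians(-12.8)),0]);print(np.linalg.norm(b-a),"joint",m-.075*d)
p,q=onplane(C,238,160,.045),onplane(C,400.5,160,.045);m2=(p+q)/2;n=np.array([-d[1],d[0],0]);s=arm.get_state();print(np.linalg.norm(p-q),"across TCP vs panel mid",(s["eef_pos"]-m2)@n,"lamp end across",(onplane(C,316,143,.094)-m2)@n)
E
python3 -m handwheel '[[[0.0,0.001,0,0.001,0],[0.0,0.001,0,0.002,0],[0.0,0.001,0,0.003,0],[0.0,0.001,0,0.003,0],[0.0,0.001,0,0.003,0],[0.0,0.001,0,0.003,0],[0.0,0.001,0,0.003,0],[0.0,0.001,0,0.003,0],[0.0,0.001,0,0.003,0],[0.0,0.001,0,0.003,0],[0.0,0.001,0,0.003,0],[0.0,0.001,0,0.003,0]]]' 40;python3 w.py; python3 -c "
from h import *
print(abs(arm.get_state()['qd']).max());cv2.imwrite('pics/w10.png',grab_frame('wrist'));cv2.imwrite('pics/s10.png',grab_frame('scene'))
A=cv2.imread('pics/scene0.png').astype(int);B=cv2.imread('pics/s10.png').astype(int);print('bystander px diff',[(n,abs(A-B)[y0:y1,x0:x1].mean().round(1)) for n,x0,y0,x1,y1 in(('block',365,280,410,325),('tape',340,278,368,308),('jar',275,340,305,376),('tin',145,208,182,252),('mug',194,262,232,312),('roll',240,312,272,342))])"
```

```text
0.1279447501617457 joint [ 0.57864025 -0.25699427  0.015     ]
0.09608471863472073 across TCP vs panel mid 0.0015744738581724093 lamp end across 0.0022269551370265876
t: 14.8
eef_pos: [0.5781, -0.2565, 0.1122]
ee_rot: [3.14, -0.006, -1.796]
force: [0.8, -0.3, -2.2]
width: 0.0196
t 14.8 [ 0.5781 -0.2565  0.1122] [ 179.88   -0.33 -102.89] F [ 0.84 -0.26 -2.17] M [ 0.072 -0.023  0.023] w 0.0196 q6 1.45
0.0012128766553733525
bystander px diff [('block', np.float64(10.2)), ('tape', np.float64(9.4)), ('jar', np.float64(11.5)), ('tin', np.float64(13.2)), ('mug', np.float64(13.4)), ('roll', np.float64(9.5))]
```

View pics/w10.png

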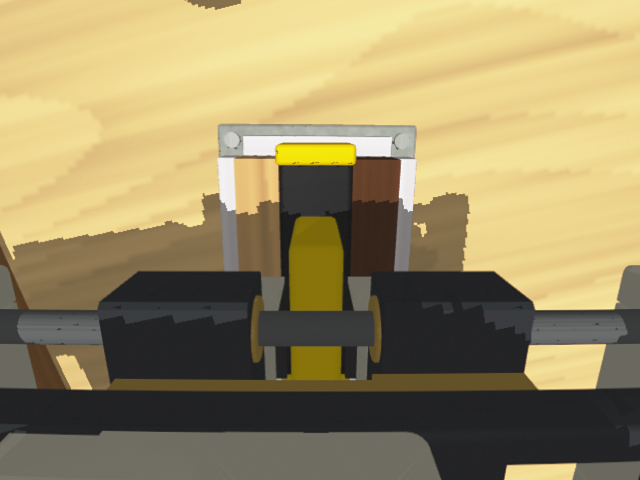

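View pics/s10.png

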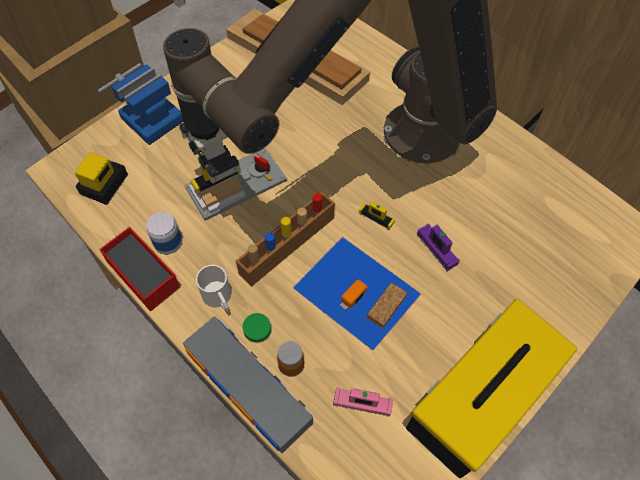

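The scene view shows all bystanders where they started and the knob turned to locked. The wrist view shows the lamp centred along the joint, still and clear of the panel. Handing in.

```bash
python3 -c "
from h import *
arm.job_done();print(arm.get_state()['t'])"
```

```text
the job is handed in; nothing more can be done
the job is handed in; nothing more can be done
```

I turned the red knob clockwise until it locked, then picked up the yellow-handled lamp and carried it over the caddy. It is now held level above the joint line. I handed the job in at about 15 s, and no verdict is reported.

**Last checks before hand-in:**
- **Knob:** after I released it, its white mark still pointed at the green dot.
- **Lamp grip:** the fingers are 19.6 mm apart on the handle. The force reading matches the lamp's weight alone, and the joints were almost still (at most 0.001 rad/s).
- **Lamp height and level:** the lens is about 16 mm above the panel, worked out from the tool height and not seen directly. Tilt is about 0.3°.
- **Lamp position:** about 1–2 mm off the middle of the joint line, and parallel to it within about 1°.
- **Bystanders and caddy:** none of the loose items looks moved in the scene view. The lamp passed about 60 mm above the tallest caddy handle.

**Disagreements:** my estimates of the joint's position along its length differed between views by up to about 8 mm. The last two agreed to about 1 mm, and I aimed close to those. The before-and-after picture comparison of the bystanders gave small, even differences all over, which I took as image noise.

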